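# Put the letter knife back in its stand

### The job

The post has been opened: put the black-handled brass letter knife back into the slot of its brown wooden stand, blade in the slot between the two cheeks and pushed fully down, handle lying flat on the low front part of the base. Set it in gently rather than dropping it, let go, and leave the pale-handled steel shoehorn where it lies.

Things in the scene. Friction and masses are not known exactly. Their poses are not given: they have to be found in the camera images.
- knife: Letter knife, 0.14 kg, on its long edge, flat blade upright. Sizes in mm. Black box handle with brass bands, 110 x 24 wide x 32 high; brass blade 6 thick. Origin: centre of handle's underside; x towards the blade tip, y across, z up. Handle x -55 to 55, blade x 55 to 180, z 3 to 31. Grip the handle from above across its width, best at x = 20 (centre of mass); 30 N is enough.
- knife_blade (a point): Middle of the knife's brass blade, 115 mm ahead of the knife's origin along its x and 17 mm above the handle's underside; axes as the knife's.
- stand: Fixed brown wood stand (mm). Base x -145 to 125, y +-42, 14 high; two cheeks x -5 to 85, 56 high, brass-trimmed; slot between them along x, open at top and ends, 20 wide, 30 at the top. Origin: on the table below the slot's mid-plane; x along the slot, away from the free low front. Knife home: its origin at (-75, 0, 14), x axes alike. Marble note holder (card, 95 high) is tallest nearby.
- shoehorn: Bystander, not to be moved: shoehorn with pale wooden handle and steel blade, about 255 mm long, 24 wide, 34 high, lying on its edge like the knife. Origin: centre of the handle's underside (handle x -55 to 55), x towards the blade.
Not all that is in view belongs to the job. There is more than one size of the knife; the job needs the smallest.

How it is judged:
By the outcome, as a careful person would: the job done as asked, in the order asked, and still so for the second after the job is handed in, with the robot touching nothing.
It also fails if it takes over 38 s, if anything falls off the work surface, if the arm or the gripper's body presses on something with over 40 N, if the wrist force passes 120 N, or if a joint passes its speed limit or range.

### The arm

A 7-joint arm with a two-finger parallel gripper is mounted at the origin on the work surface. World frame = base frame: x ahead of the robot, y to its left, z up, the work surface at z = 0. Lengths are in m, angles in rad, forces in N, time in s.
With the tool pointing down it reaches from about 0.4 to 0.85 m from the base axis. Payload 10.4 kg.
Tool frame: the origin (TCP) lies on the centre line of the jaws, within the pads' length; the fingertips stand 17 mm ahead of it and the grasp point (between the pads) lies 2 mm behind it; z points along the fingers, y is the line along which they close (so a half turn about z gives the same grasp; the last joint's range is limited). The gripper opens to 85 mm and grips with 20 to 120 N. Pads are 22 mm wide; open, the fingers measure 114 mm over their backs; the gripper's body (76 mm by 85 mm) begins 54 mm behind the grasp point. The pads swing forward as they close: fully open they stand 13 mm farther back than shut.
Start: joints at [-1.275, 0.332, -0.065, 1.46, 0.022, 1.35, -0.088], TCP at [0.196, 0.594, 0.209] pointing down, gripper open.
Joint ranges: [-2.6, 2.6], [-0.5, 2.12], [-1.47, 1.34], [0.16, 2.42], [-1.27, 4.41], [0.06, 2.06], [-2.6, 2.6]. Speed limits (rad/s): [2.22, 2.22, 2.79, 2.79, 3.14, 3.14, 3.14].

### API

Orientations are given as a unit quaternion [x, y, z, w].
In Python, from workcell import sensors, imaging, order, spotter gives the robot as it stands. The module is installed in compiled form; this text tells all that it offers.
- The arm moves only by the shell command python3 -m inch 'ROWS' [FORCE]. ROWS is JSON, a list that holds one entry, the list of rows, each a list of 7 numbers: the shift along the tool's x, y, z in m, then the turn, a rotation vector about the tool's x, y, z in rad, then the closure, from -1 (fully open) to 1 (shut). In form: [[[x, y, z, ax, ay, az, hand], ...]]. A call has 1 to 10 rows; each row is the pose to reach, as a shift and turn from the pose commanded when the call began, along the tool's axes at that moment; what a row does not reach only later rows make up. A row lasts 1/10 s, in which the tool goes at most 50 mm and 8.59 degrees, less where a joint would pass 70% of its speed; a pose out of reach is approached as far as the arm can. A call with a gripper value outside its range is refused whole. The fingers move at their own pace and stop on an object; FORCE is the grip in N (left out, the last holds). Time passes only in rows, so rows that repeat a pose let the fingers close. It gives the time, the measured TCP pose, the force, the opening and the grip force at its end, in the units of the state.
- sensors.get_obs(): the state, without advancing time (a new reading comes with each control period).
- imaging.camera(name): name is "scene" or "side" or "wrist"; returns the picture (480x640x3 uint8, blue, green, red); there is no depth.
- imaging.calibration(name): a dict with "mtx" (3x3 intrinsics, pixels), "R" (3x3) and "t" (3): a world point X has camera coordinates R X + t; the wrist camera has in their place "tool_from_camera" (4x4, takes a point from camera to tool coordinates, whose origin is the TCP and whose axes are the flange's). Camera axes: x right, y down, z forward; pixel columns grow to the right and rows downward; lengths in m; the calibration is good to about 2 mm. A picture is of the moment at which its call begins: read the wrist's pose just before it. calibration takes no time and is no camera call.
- order.hand_in(): hands the job in; it is judged then, once.
Trained networks look in the newest picture that a camera, given by its name, has taken for a name from the list of things; names that differ only in an ending like _2 or _b are one class to them, and where a whole thing is asked for, a point or a joint stands for the part that bears it (a point fixed in the world has none). Each returns a list of dicts, best first, with "conf" (0 to 1); they miss things now and then, are a little off and sometimes report something else, mostly with a low value. They report only what shows in the picture. A call takes as long as a camera call. They do not tell look-alikes from the thing itself.
- spotter.look_for(label, camera): "pixel" ([column, row] in pixels, amid what is visible of it).
The state is a dict: "clock": time; "joint_pos": joint angles; "joint_velocities": joint speeds; "tau": joint torques, N m; "position": TCP position; "ee_rot": TCP orientation; "ft_force": force on the tool from outside, world axes, zero at the start; "torque": the same for the moment, N m; "grip_width": opening from 0.0 (shut) to 1.0 (fully open); "grasp_force": force on a finger pad.
Only numpy, scipy, OpenCV 4.12 (cv2) and the standard library are available. Lean on these libraries where they do the work, as an engineer would, in place of code of your own. Each camera call takes 0.05 s, during which the arm holds its last target. There are 200 camera calls.

## Working session

There is one attempt and no reset: what is moved stays moved. The work goes in short steps, Python scripts to look and compute and a shell command to move; the robot and the scene stay as the last step left them, time stands still between calls to the robot, and variables do not carry over. Pictures are saved under pics/ and viewed, at most 10 in all, crops included, and the job is handed in when it is done.

```bash
mkdir -p pics
cat > h.py <<'E'
import numpy as np, cv2
from workcell import sensors, imaging, order, spotter
from scipy.spatial.transform import Rotation as R
def cam(name,save=None):
    o=sensors.get_obs(); im=imaging.camera(name)
    if save: cv2.imwrite('pics/'+save,im)
    return o,im
def ext(name,o=None):
    c=imaging.calibration(name); K=np.array(c['mtx'])
    if name=='wrist':
        T=np.eye(4); T[:3,:3]=R.from_quat(o['ee_rot']).as_matrix(); T[:3,3]=o['position']
        M=np.linalg.inv(T@np.array(c['tool_from_camera'])); return K,M[:3,:3],M[:3,3]
    return K,np.array(c['R']),np.array(c['t']).ravel()
def proj(E,X):
    K,r,t=E; p=(np.atleast_2d(X)@r.T+t)@K.T; return p[:,:2]/p[:,2:]
def onplane(E,px,z):
    K,r,t=E; d=r.T@np.linalg.solve(K,[px[0],px[1],1]); c=-r.T@t; return c+d*(z-c[2])/d[2]
def tri(E1,p1,E2,p2):
    P=[e[0]@np.c_[e[1],e[2]] for e in (E1,E2)]
    X=cv2.triangulatePoints(P[0],P[1],np.array(p1,float).reshape(2,1),np.array(p2,float).reshape(2,1)); return (X[:3]/X[3]).ravel()
E
python3 - <<'E'
from h import *
o,a=cam('scene','scene.png'); o,b=cam('side','side.png'); o,w=cam('wrist','wrist.png')
print(o['position'],o['ee_rot'],o['clock'])
for n in ['knife','knife_blade','stand','shoehorn']:
    for c in ['scene','side','wrist']:
        print(n,c,[(np.round(d['pixel']),round(d['conf'],2)) for d in spotter.look_for(n,c)][:4])
for c in ['scene','side']:
    K,r,t=ext(c); print(c,-r.T@t)
print(imaging.calibration('wrist'))
E
```

```text
[0.19579997 0.59312022 0.20796206] [ 1.58734485e-01  9.87321067e-01 -6.84338568e-04 -7.33179411e-05] 0.1
knife scene [(array([486., 247.]), 0.86), (array([252., 281.]), 0.77), (array([246., 148.]), 0.56)]
knife side [(array([244., 403.]), 0.82), (array([219., 204.]), 0.81), (array([383., 278.]), 0.57)]
knife wrist [(array([ 72., 276.]), 0.65)]
knife_blade scene [(array([241., 150.]), 0.8), (array([484., 246.]), 0.57), (array([251., 281.]), 0.55)]
knife_blade side [(array([221., 203.]), 0.86), (array([244., 408.]), 0.8)]
knife_blade wrist [(array([ 71., 276.]), 0.71)]
stand scene [(array([443., 404.]), 0.56)]
stand side [(array([337., 177.]), 0.98)]
stand wrist []
shoehorn scene []
shoehorn side [(array([412., 353.]), 0.81)]
shoehorn wrist []
scene [1.05053848 0.36311754 0.89500277]
side [ 0.10736739 -0.71943039  0.77056699]
{'mtx': array([[364.97840016,   0.        , 320.92116212],
       [  0.        , 364.97840016, 240.85009751],
       [  0.        ,   0.        ,   1.        ]]), 'tool_from_camera': array([[ 2.84186361e-04, -9.54408653e-01, -2.98503002e-01,
         7.57283899e-02],
       [ 9.99999941e-01,  3.28285974e-04, -9.75957705e-05,
        -1.67881504e-03],
       [ 1.91140597e-04, -2.98502957e-01,  9.54408690e-01,
        -1.66110257e-01],
       [ 0.00000000e+00,  0.00000000e+00,  0.00000000e+00,
         1.00000000e+00]])}
```

View pics/scene.png

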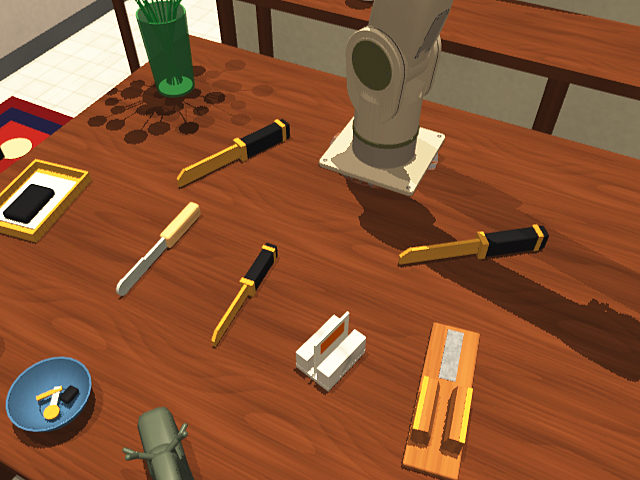

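View pics/side.png

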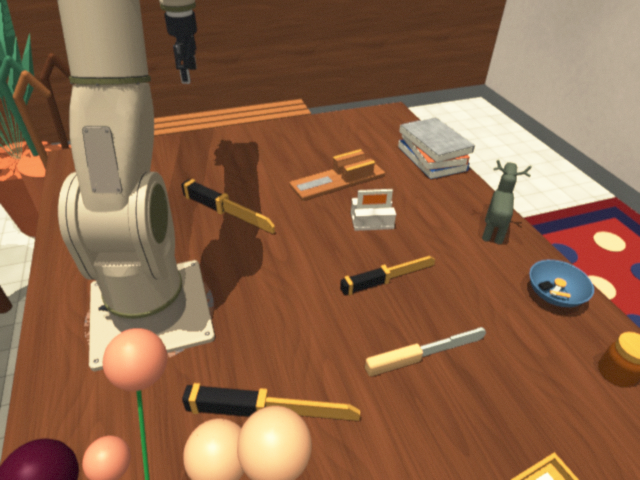

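The scene picture shows three black-handled knives, at about (240,150), (475,245) and (245,290). It also shows the pale shoehorn (160,250), the white note holder (330,350) and the stand (440,400), whose low front points to the robot. I'll measure the lengths to pick the smallest.

```bash
python3 - <<'E'
from h import *
S=ext('scene');D=ext('side')
def P(n,p,q): 
    X=tri(S,p,D,q); print(n,X.round(3), 'reproj',(proj(S,X)-p).round(1),(proj(D,X)-q).round(1)); return X
for n,a,b in [('A',((284,124),(188,392)),((179,180),(357,412))),('B',((543,231),(186,186)),((402,257),(271,228))),('C',((271,248),(345,282)),((214,341),(434,260)))]:
    r=P(n+' rear',*a); t=P(n+' tip',*b); print(n,'len',np.linalg.norm(r-t))
# stand base top at z .014
for nm,p in dict(fl=(434,323),fr=(480,332),br=(458,478),bl=(403,467)).items(): print(nm,onplane(S,p,.014).round(4))
for nm,p in dict(f1=(290,183),f2=(302,195),b1=(370,162),b2=(384,176)).items(): print(nm,onplane(D,p,.014).round(4))
# knife C handle top z .032
for nm,p in dict(rear=(270,247),tip=(214,341)).items(): print(nm,onplane(S,p,.031).round(4))
E
python3 - <<'E'
import cv2
a=cv2.imread('pics/scene.png'); b=cv2.imread('pics/side.png')
import numpy as np
c=[cv2.resize(a[230:360,190:320],(400,400),interpolation=2),cv2.resize(a[315:480,360:525],(400,400),interpolation=2)]
cv2.imwrite('pics/crop1.png',np.hstack(c))
E
```

```text
A rear [ 0.052 -0.238  0.034] reproj [[-0.1  0.1]] [[-0.3 -0.2]]
A tip [ 0.317 -0.355  0.02 ] reproj [[ 0. -0.]] [[0. 0.]]
A len 0.290375240109722
B rear [0.124 0.394 0.028] reproj [[-1.3  1.3]] [[-1.5 -1.5]]
B tip [0.302 0.165 0.015] reproj [[-0.4  0.3]] [[-0.4 -0.3]]
B len 0.2908206070220136
C rear [ 0.405 -0.071  0.026] reproj [[-0.3  0.1]] [[-0.4 -0.2]]
C tip [ 0.629 -0.058  0.014] reproj [[-0.8  0.3]] [[-0.9 -0.3]]
C len 0.22548007378635934
fl [0.4192 0.2731 0.014 ]
fr [0.4007 0.352  0.014 ]
br [0.6644 0.3969 0.014 ]
bl [0.6858 0.3184 0.014 ]
f1 [0.4018 0.3367 0.014 ]
f2 [0.4166 0.2731 0.014 ]
b1 [0.6576 0.3706 0.014 ]
b2 [0.6661 0.2908 0.014 ]
rear [ 0.4065 -0.0713  0.031 ]
tip [ 0.6365 -0.0486  0.031 ]
```

View pics/crop1.png

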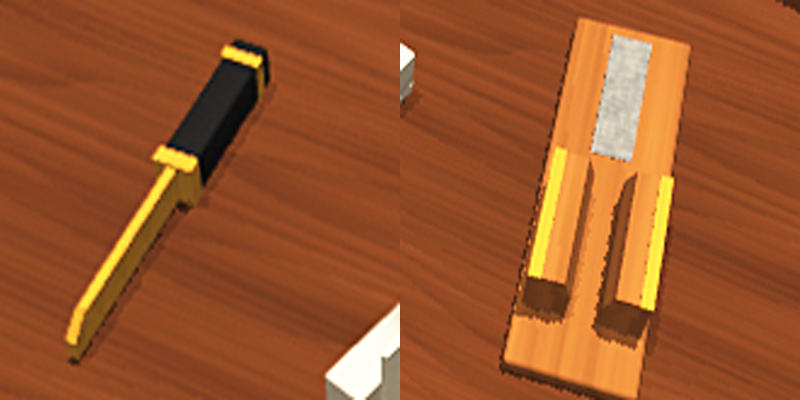

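Lengths are 290, 291 and 225 mm, so the middle knife C is the one. The crop shows its handle top at about (215,110) and the stand's slot between the brass-trimmed cheeks. I'll go over the stand first for a close look.

```bash
cat >> h.py <<'E'
def go(pos,yaw,o=None):
    "rows to reach TCP pos, tool down with tool -x at yaw (deg)"
    o=o or sensors.get_obs(); r=R.from_quat(o['ee_rot'])
    y=np.radians(yaw); c,s=np.cos(y),np.sin(y)
    g=R.from_matrix(np.array([[-c,-s,0],[-s,c,0],[0,0,-1]]))
    print('shift',r.inv().apply(np.array(pos)-o['position']).round(4),'turn',(r.inv()*g).as_rotvec().round(4))
E
python3 -c "
from h import *
go([.47,.32,.22],9.7)"
python3 -m inch '[[[-0.346,-0.173,-0.012,0,0,-0.489,-1],[-0.346,-0.173,-0.012,0,0,-0.489,-1],[-0.346,-0.173,-0.012,0,0,-0.489,-1],[-0.346,-0.173,-0.012,0,0,-0.489,-1],[-0.346,-0.173,-0.012,0,0,-0.489,-1],[-0.346,-0.173,-0.012,0,0,-0.489,-1],[-0.346,-0.173,-0.012,0,0,-0.489,-1],[-0.346,-0.173,-0.012,0,0,-0.489,-1],[-0.346,-0.173,-0.012,0,0,-0.489,-1],[-0.346,-0.173,-0.012,0,0,-0.489,-1]]]'
python3 - <<'E'
from h import *
o,w=cam('wrist','w1.png'); go([.47,-.065,.22],5)
print(o['clock'],o['position'],o['ee_rot']); np.save('o1.npy',o,allow_pickle=True)
E
```

```text
shift [-0.346  -0.1738 -0.0113] turn [ 1.000e-04 -0.000e+00 -4.881e-01]
clock: 1.75
position: [0.4707, 0.3202, 0.2207]
ee_rot: [-0.084, 0.996, 0.0, -0.0]
ft_force: [-1.5, 1.3, -0.7]
grip_width: 0.999
grasp_force: 0.0
shift [ 0.0653 -0.3809  0.0005] turn [ 0.0005 -0.0003  0.0834]
1.75 [0.47070917 0.32018744 0.22073491] [-8.39251519e-02  9.96472052e-01  1.34241155e-04 -6.73167445e-06]
```

View pics/w1.png

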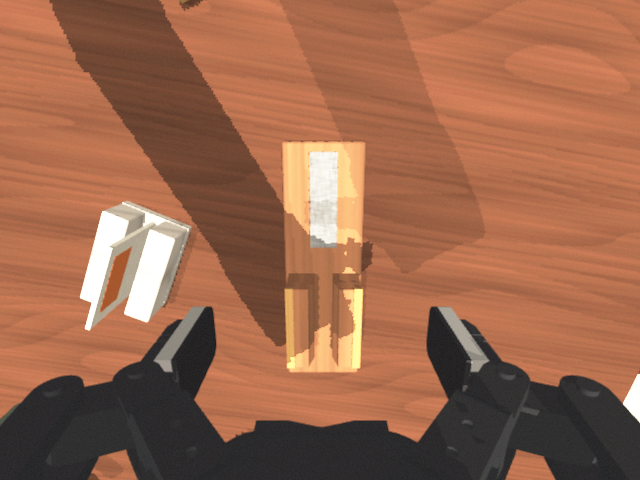

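The wrist view shows the stand with the base front edge at (283..365,142), the pad at (323,200), and the cheeks from row 288 to 371, with the slot centred near column 323. The note holder is at (135,260). I'll check this by projecting a model.

Run:
```python
from h import *
o=np.load('o1.npy',allow_pickle=True).item(); W=ext('wrist',o);S=ext('scene');D=ext('side')
for p in [(283,142),(365,142)]: print(onplane(W,p,.014).round(4))
c,s=np.cos(np.radians(9.66)),np.sin(np.radians(9.66))
T=lambda X:np.array([[.5525+c*x-s*y,.337+s*x+c*y,z] for x,y,z in np.array(X)/1000.])
X=T([(-145,-42,14),(-145,42,14),(125,42,14),(125,-42,14),(-5,-15,56),(-5,15,56),(85,15,56),(85,-15,56),(-5,-10,14),(-5,10,14)])
for n,E in(('wrist',W),('scene',S),('side',D)):
    p=proj(E,X).round(0).astype(int); print(n,p.tolist())
im=cv2.imread('pics/w1.png'); 
for q in proj(W,X): cv2.circle(im,tuple(int(v) for v in q),2,(255,0,0),-1)
sc=cv2.imread('pics/scene.png')
for q in proj(S,X): cv2.circle(sc,tuple(int(v) for v in q),1,(255,0,0),-1)
cv2.imwrite('pics/c2.png',np.hstack([cv2.resize(im[120:390,250:400],(300,540)),cv2.resize(sc[310:480,380:510],(413,540),interpolation=0)]))
```

```text
[0.4159 0.2712 0.014 ]
[0.4024 0.351  0.014 ]
wrist [[283, 143], [368, 143], [359, 374], [290, 374], [310, 290], [341, 290], [339, 368], [311, 368], [316, 274], [334, 274]]
scene [[434, 322], [481, 333], [459, 481], [403, 465], [439, 381], [458, 386], [449, 439], [429, 433], [438, 395], [451, 398]]
side [[302, 195], [289, 180], [370, 156], [386, 170], [343, 164], [337, 159], [364, 152], [370, 157], [341, 176], [338, 173]]
```

View pics/c2.png

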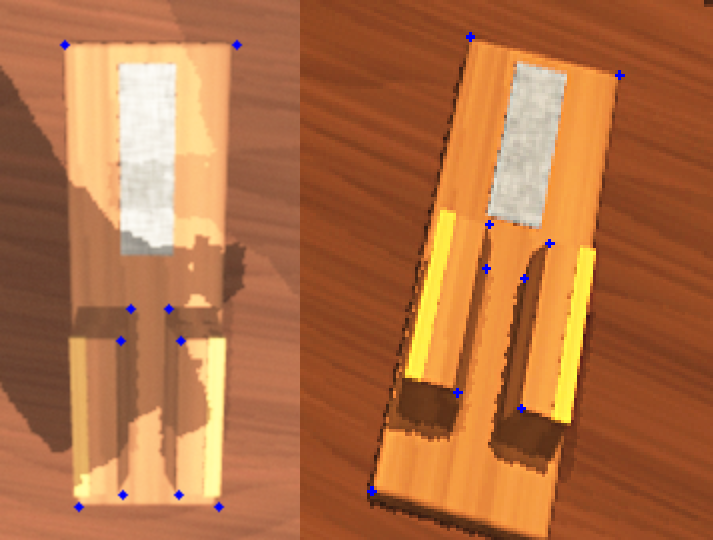

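```bash
python3 -m inch '[[[0.065,-0.381,0,0,0,0.083,-1],[0.065,-0.381,0,0,0,0.083,-1],[0.065,-0.381,0,0,0,0.083,-1],[0.065,-0.381,0,0,0,0.083,-1],[0.065,-0.381,0,0,0,0.083,-1],[0.065,-0.381,0,0,0,0.083,-1],[0.065,-0.381,0,0,0,0.083,-1],[0.065,-0.381,0,0,0,0.083,-1],[0.065,-0.381,0,0,0,0.083,-1],[0.065,-0.381,0,0,0,0.083,-1]]]'
python3 - <<'E'
from h import *
o,w=cam('wrist','w2.png'); np.save('o2.npy',o,allow_pickle=True)
print(o['clock'],o['position'])
for n in ['knife','knife_blade']: print([(np.round(d['pixel']),round(d['conf'],2)) for d in spotter.look_for(n,'wrist')])
E
```

```text
clock: 2.8
position: [0.4708, -0.0645, 0.2208]
ee_rot: [-0.044, 0.999, 0.0, 0.0]
ft_force: [0.0, -0.1, 0.6]
grip_width: 0.997
grasp_force: 0.0
2.8 [ 0.47076255 -0.06451404  0.22077439]
[(array([614.,  33.]), 0.97), (array([314., 196.]), 0.78), (array([13.,  4.]), 0.53)]
[(array([611.,  36.]), 0.94), (array([16.,  5.]), 0.82)]
```

View pics/w2.png

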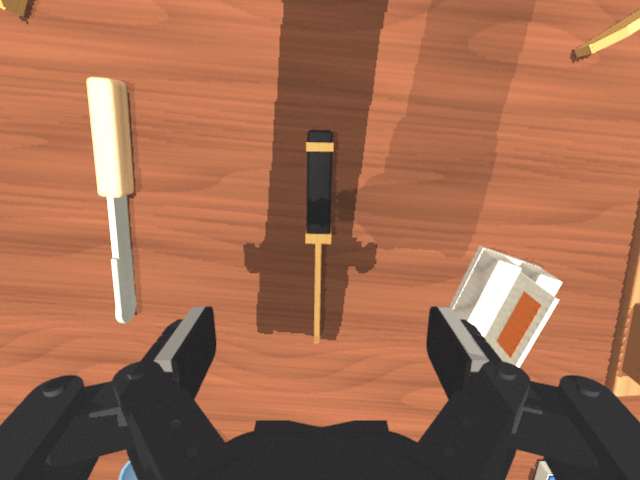

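The wrist view shows the knife handle's rear at (320,130), its front at (318,243) and the blade tip at (317,343). The shoehorn is at (110,200) and the note holder at (510,310). I'll triangulate the knife from the wrist and scene views.

Run:
```python
from h import *
o=np.load('o2.npy',allow_pickle=True).item(); W=ext('wrist',o);S=ext('scene')
o1=np.load('o1.npy',allow_pickle=True).item(); W1=ext('wrist',o1)
r=tri(W,(320,130),S,(272.5,244)); f=tri(W,(318,243),S,(247,282)); t=tri(W,(317,343),S,(214,340)); print(r,f,t)
# stand: front corners, cheek top outer front corners
for a,b in [((283,142),(434,322)),((365,142),(480,332)),((285,289),(427,374)),((363,289),(473,386))]: print('stand',tri(W1,a,S,b).round(4))
r=onplane(W,(320,130),.032);f=onplane(W,(318,243),.032);t=onplane(W,(317,343),.031); print(r,f,t)
yaw=np.degrees(np.arctan2(*(t-r)[1::-1])); print('yaw',yaw,'len',np.linalg.norm(f-r),np.linalg.norm(t-r))
d=(t-r)/np.linalg.norm(t-r); g=r+d*.075; g2=f-d*.035; print('grasp',g,g2)
g=(g+g2)/2; go([g[0],g[1],.10],yaw); go([g[0],g[1],.022],yaw)
```

```text
[ 0.39692717 -0.07203039  0.02980847] [ 0.50518296 -0.06379799  0.03656519] [ 0.63056075 -0.05484689  0.02168186]
stand [0.4161 0.2719 0.0126]
stand [0.4024 0.3517 0.0161]
stand [0.5502 0.2995 0.0612]
stand [0.5377 0.3716 0.0611]
[ 0.39779436 -0.07349185  0.032     ] [ 0.5079158  -0.06586465  0.032     ] [ 0.62545666 -0.0568609   0.031     ]
yaw 4.178091528130415 len 0.11038526475924257 0.22827114365123413
grasp [ 0.47259432 -0.06802764  0.03167144] [ 0.47300915 -0.06841462  0.03215333]
shift [-0.0015 -0.0048  0.1206] turn [ 0.0003 -0.0001  0.0178]
shift [-0.0015 -0.0049  0.1986] turn [ 0.0003 -0.0001  0.0178]
```

```bash
python3 -m inch '[[[-0.0015,-0.0048,0.05,0,0,0.018,-1],[-0.0015,-0.0048,0.10,0,0,0.018,-1],[-0.0015,-0.0048,0.145,0,0,0.018,-1],[-0.0015,-0.0048,0.175,0,0,0.018,-1],[-0.0015,-0.0048,0.195,0,0,0.018,-1],[-0.0015,-0.0048,0.198,0,0,0.018,-1],[-0.0015,-0.0048,0.198,0,0,0.018,-1]]]' 30
python3 -m inch '[[[0,0,0,0,0,0,1],[0,0,0,0,0,0,1],[0,0,0,0,0,0,1],[0,0,0,0,0,0,1],[0,0,0,0,0,0,1],[0,0,0,0,0,0,1],[0,0,0,0,0,0,1],[0,0,0,0,0,0,1]]]' 35
```

```text
clock: 3.65
position: [0.4726, -0.0694, 0.0227]
ee_rot: [-0.035, 0.999, 0.0, -0.0]
ft_force: [1.1, 0.4, 0.1]
grip_width: 0.999
grasp_force: 0.0
clock: 4.45
position: [0.4726, -0.0703, 0.0226]
ee_rot: [-0.035, 0.999, 0.0, -0.0]
ft_force: [-0.1, 0.5, -0.3]
grip_width: -0.0
grasp_force: 0.0
```

Run:
```python
from h import *
o,w=cam('wrist'); o,s=cam('scene')
cv2.imwrite('pics/w3.png',np.hstack([cv2.resize(w,(400,300)),cv2.resize(s[160:400,140:460],(400,300))]))
```

```text
(no output)
```

View pics/w3.png

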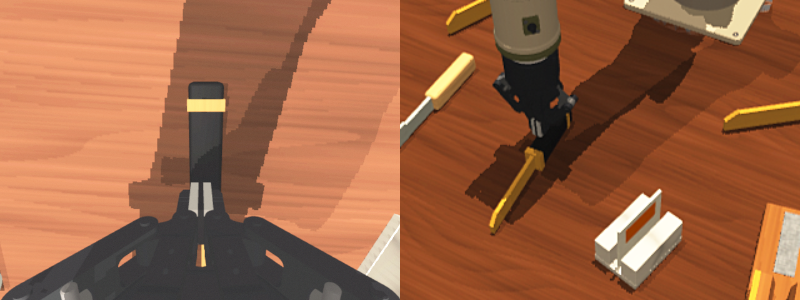

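Run:
```python
from h import *
o,s=cam('scene'); o,d=cam('side'); o,w=cam('wrist'); S=ext('scene');D=ext('side'); W=ext('wrist',o)
r=R.from_quat(o['ee_rot']); tip=o['position']+r.apply([0,0,.017]); print(o['position'],o['joint_pos'],tip)
out=[]
for im,E in((s,S),(d,D)):
    for X,c in((o['position'],(0,0,255)),(tip,(0,255,0))):
        q=proj(E,X)[0]; print(q)
        cv2.circle(im,tuple(int(round(v)) for v in q),1,c,-1)
    u,v=q.astype(int); out.append(cv2.resize(im[v-50:v+50,u-50:u+50],(400,400),interpolation=0))
print(proj(W,tip),proj(W,o['position']))
cv2.imwrite('pics/t.png',np.hstack(out))
```

```text
[ 0.4726176  -0.07034653  0.02268076] [-0.36051469  0.22128513  0.45284725  2.0591927  -0.12433239  0.88659376
  1.80152539] [ 0.47261778 -0.07034535  0.00568076]
[253.22984022 273.26050711]
[253.96212228 278.86597536]
[373.27602776 275.71522583]
[372.53395381 281.08647906]
[[324.25745847 274.62033569]] [[324.56222723 287.85450186]]
```

View pics/t.png

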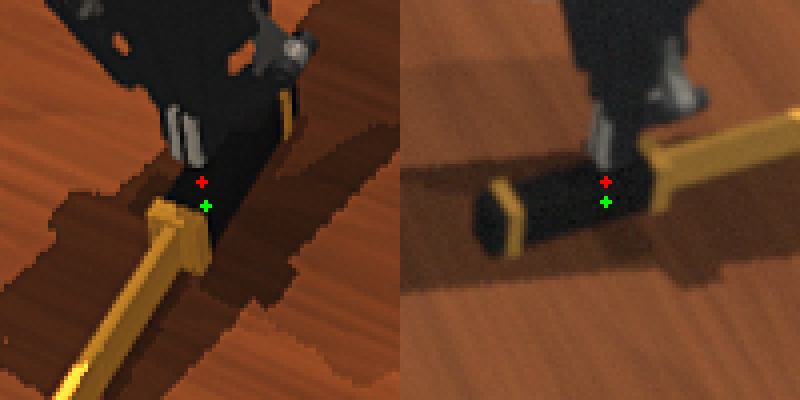

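The fingers shut just above the handle. Their tips stand higher than the stated 17 mm ahead of the TCP. I'll measure the actual tip offset.

Run:
```python
from h import *
S=ext('scene');D=ext('side'); o=sensors.get_obs(); W=ext('wrist',o)
for X in (tri(S,(251.7,269.2),D,(372.5,272.2)),tri(S,(251.7,269.2),W,(322,293)),tri(D,(372.5,272.2),W,(322,293))): print(X)
for dz in (-.03,-.02,-.01,0,.01): print(dz,proj(W,o['position']+[0,0,-dz])[0])
```

```text
[ 0.47147916 -0.07164155  0.03385517]
[ 0.47159811 -0.07287292  0.03218459]
[ 0.46875457 -0.07192647  0.03640225]
-0.03 [325.26299374 318.06946931]
-0.02 [325.00192601 306.81300552]
-0.01 [324.76986367 296.8071675 ]
0 [324.56222723 287.85450186]
0.01 [324.37535305 279.79704324]
```

```bash
python3 -m inch '[[[0,0.002,0,0,0,0,-1],[0,0.002,0,0,0,0,-1],[0,0.002,0,0,0,0,-1],[0,0.002,0,0,0,0,-1],[0,0.002,0,0,0,0,-1],[0,0.002,0,0,0,0,-1],[0,0.002,0.01,0,0,0,-1],[0,0.002,0.02,0,0,0,-1],[0,0.002,0.026,0,0,0,-1],[0,0.002,0.026,0,0,0,-1]]]'
python3 -m inch '[[[0,0,0,0,0,0,1],[0,0,0,0,0,0,1],[0,0,0,0,0,0,1],[0,0,0,0,0,0,1],[0,0,0,0,0,0,1],[0,0,0,0,0,0,1],[0,0,0,0,0,0,1]]]' 35
```

```text
clock: 5.7
position: [0.4714, -0.0684, -0.0046]
ee_rot: [-0.035, 0.999, -0.0, -0.001]
ft_force: [-0.1, 0.3, 0.5]
grip_width: 0.997
grasp_force: 0.0
clock: 6.4
position: [0.4728, -0.0682, -0.0029]
ee_rot: [-0.035, 0.999, 0.0, 0.0]
ft_force: [-0.7, 0.7, 5.4]
grip_width: 0.269
grasp_force: 35.0
```

```bash
python3 -m inch '[[[0,0,-0.02,0,0,0,1],[0,0,-0.05,0,0,0,1],[0,0,-0.09,0,0,0,1],[0,0,-0.13,0,0,0,1],[0,0,-0.153,0,0,0,1],[0,0,-0.153,0,0,0,1]]]'
python3 - <<'E'
from h import *
o,w=cam('wrist','w4.png')
c,s=np.cos(np.radians(9.66)),np.sin(np.radians(9.66))
P=np.array([.5525,.336])
h=P+[c*-.055,s*-.055]; print(h)
go([h[0],h[1],.15],9.66)
E
```

```text
clock: 7.0
position: [0.4742, -0.0685, 0.1526]
ee_rot: [-0.035, 0.999, 0.0, 0.003]
ft_force: [0.3, 0.4, -2.0]
grip_width: 0.273
grasp_force: 35.1
[0.49827985 0.32677093]
shift [-0.0525  0.3924  0.0008] turn [ 0.0004  0.0024 -0.0993]
```

View pics/w4.png

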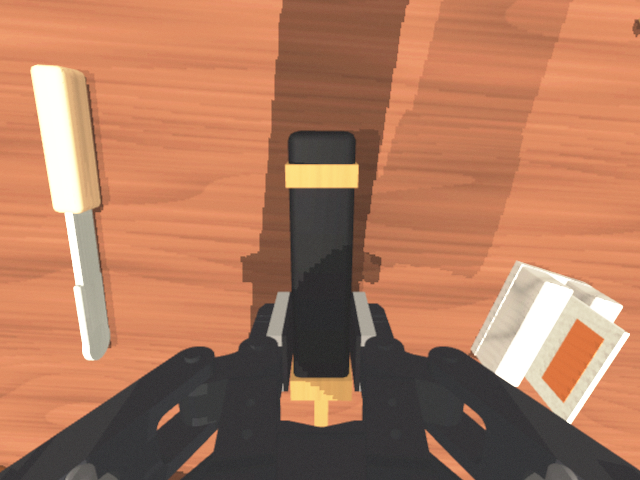

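The knife is held level and aligned, with its rear at (322,132) and its front band at (321,388). I'll carry it over the stand.

```bash
python3 -m inch '[[[-0.0525,0.392,0,0,0.002,-0.099,1],[-0.0525,0.392,0,0,0.002,-0.099,1],[-0.0525,0.392,0,0,0.002,-0.099,1],[-0.0525,0.392,0,0,0.002,-0.099,1],[-0.0525,0.392,0,0,0.002,-0.099,1],[-0.0525,0.392,0,0,0.002,-0.099,1],[-0.0525,0.392,0,0,0.002,-0.099,1],[-0.0525,0.392,0,0,0.002,-0.099,1],[-0.0525,0.392,0,0,0.002,-0.099,1],[-0.0525,0.392,0,0,0.002,-0.099,1]]]'
python3 - <<'E'
from h import *
o,w=cam('wrist','w5.png'); o2,s=cam('scene','s5.png'); o2,d=cam('side','d5.png')
W=ext('wrist',o); z=o['position'][2]+.035; print(o['position'],z)
r=R.from_quat(o['ee_rot'])
for p in [(322,132),(321,402)]: print('tool',r.inv().apply(onplane(W,p,z)-o['position']).round(4))
cv2.imwrite('pics/c5.png',np.hstack([w[100:420,200:450],cv2.resize(s[240:480,370:530],(213,320)),cv2.resize(d[80:230,240:400],(320,320))]))
E
```

```text
clock: 8.05
position: [0.4965, 0.3267, 0.1471]
ee_rot: [-0.085, 0.996, -0.001, -0.003]
ft_force: [-0.5, -0.3, -2.6]
grip_width: 0.265
grasp_force: 35.2
[0.49648683 0.32673429 0.14705781] 0.1820578117168439
tool [ 0.0749 -0.0015 -0.0346]
tool [-0.038  -0.0018 -0.0352]
```

View pics/c5.png

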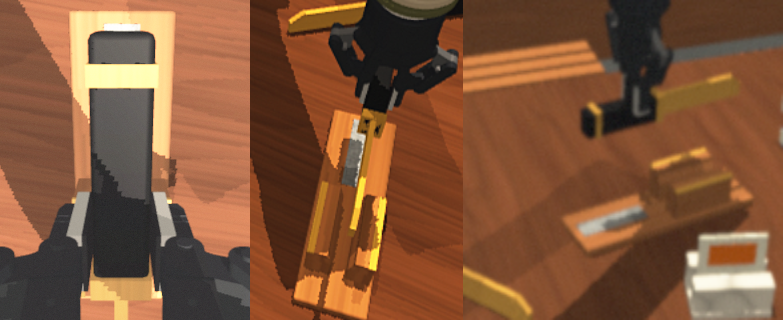

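```bash
python3 -c "
from h import *
go([.4983,.3265,.065],9.66); go([.4983,.3265,.011],9.66)"
python3 -m inch '[[[-0.002,0,0.03,0,0.006,0,1],[-0.002,0,0.06,0,0.006,0,1],[-0.002,0,0.082,0,0.006,0,1],[-0.002,0,0.082,0,0.006,0,1],[-0.002,0,0.082,0,0.006,0,1]]]'
python3 - <<'E'
from h import *
o,w=cam('wrist'); s=cam('scene','s6.png')
W=ext('wrist',o);S=ext('scene')
print([(np.round(d['pixel']),round(d['conf'],2)) for d in spotter.look_for('knife_blade','scene')])
r=R.from_quat(o['ee_rot']); print(proj(S,o['position']+r.apply([-.095,-.0,-.020])),proj(S,o['position']+r.apply([-.095,.005,-.020])))
go([.4983,.3265,.011],9.66)
E
```

```text
shift [-0.0011  0.002   0.0837] turn [-0.0011 -0.0033 -0.0024]
shift [-0.0012  0.002   0.1377] turn [-0.0011 -0.0033 -0.0024]
clock: 8.7
position: [0.4999, 0.3259, 0.0683]
ee_rot: [-0.083, 0.997, -0.0, -0.004]
ft_force: [-0.6, -0.1, -1.2]
grip_width: 0.269
grasp_force: 35.1
[(array([452., 359.]), 0.73), (array([439., 249.]), 0.72), (array([241., 150.]), 0.61)]
[[445.58054069 399.49264426]] [[448.94450173 400.4137266 ]]
shift [ 0.002  -0.0002  0.0585] turn [ 0.0015 -0.0056 -0.0009]
```

Run:
```python
from h import *
im=cv2.imread('pics/s6.png'); S=ext('scene'); o=sensors.get_obs(); z=o['position'][2]+.003+.031
hsv=cv2.cvtColor(im,cv2.COLOR_BGR2HSV); m=cv2.inRange(hsv,(18,120,60),(35,255,255))
c,s=np.cos(np.radians(9.66)),np.sin(np.radians(9.66))
v,u=np.nonzero(m); k=(u>380)&(u<500)&(v>300)
for x0 in range(-30,130,15):
  L=[]
  for a,b in zip(u[k],v[k]):
    p=onplane(S,(a,b),z)[:2]-[.5525,.336]; q=np.array([c*p[0]+s*p[1],-s*p[0]+c*p[1]])*1000
    if x0<=q[0]<x0+15 : L.append(q[1])
  h,e=np.histogram(L,np.arange(-60,61,6)); print(x0,[(int(e[i]),int(n)) for i,n in enumerate(h) if n>2])
```

```text
-30 []
-15 [(-6, 5)]
0 [(-6, 11)]
15 [(-42, 7), (-36, 5), (-6, 17), (24, 18), (30, 8)]
30 [(-42, 14), (-36, 14), (-6, 5), (24, 20), (30, 15)]
45 [(-42, 13), (-36, 13), (-6, 19), (0, 3), (24, 11), (30, 10)]
60 [(-42, 12), (-36, 8), (-6, 34), (0, 7), (24, 15), (30, 8)]
75 [(-42, 11), (-36, 10), (-6, 38), (0, 3), (24, 36), (30, 19)]
90 [(-42, 16), (-36, 12), (-6, 38), (24, 40), (30, 18)]
105 [(-42, 5), (-36, 3), (-6, 26), (24, 7), (30, 4)]
120 []
```

The blade lies about 2 mm off the slot's mid-plane, well within the entry. I'll trim that and lower gently.

```bash
python3 -m inch '[[[0.002,0.0015,0.012,0,-0.005,0,1],[0.002,0.0015,0.024,0,-0.005,0,1],[0.002,0.0015,0.034,0,-0.005,0,1],[0.002,0.0015,0.042,0,-0.005,0,1],[0.002,0.0015,0.048,0,-0.005,0,1],[0.002,0.0015,0.052,0,-0.005,0,1],[0.002,0.0015,0.052,0,-0.005,0,1],[0.002,0.0015,0.052,0,-0.005,0,1]]]'
python3 -c "
from h import *
go([.4983,.3270,.011],9.66)"
```

```text
clock: 9.65
position: [0.4971, 0.3278, 0.0159]
ee_rot: [-0.084, 0.996, 0.0, -0.001]
ft_force: [-0.1, 0.4, -0.2]
grip_width: 0.272
grasp_force: 35.2
shift [-0.001  -0.001   0.0049] turn [ 0.0003 -0.0027 -0.0004]
```

```bash
python3 -m inch '[[[-0.001,0,0.002,0,-0.001,0,1],[-0.001,0,0.004,0,-0.001,0,1],[-0.001,0,0.005,0,-0.001,0,1],[-0.001,0,0.005,0,-0.001,0,1]]]'
```

```text
clock: 10.05
position: [0.498, 0.328, 0.0111]
ee_rot: [-0.084, 0.996, 0.0, -0.001]
ft_force: [-2.4, -0.1, 3.7]
grip_width: 0.273
grasp_force: 35.7
```

```bash
python3 -m inch '[[[0,0,0.001,0,0,0,1],[0,0,0.001,0,0,0,1]]]'
```

```text
clock: 10.25
position: [0.498, 0.328, 0.0111]
ee_rot: [-0.084, 0.996, 0.0, -0.001]
ft_force: [-6.4, -4.9, 13.9]
grip_width: 0.267
grasp_force: 37.0
```

It is seated at the expected height. Release and rise.

```bash
python3 -m inch '[[[0,0,-0.001,0,0,0,0.3],[0,0,-0.001,0,0,0,0.2],[0,0,-0.001,0,0,0,0],[0,0,-0.001,0,0,0,-0.3],[0,0,-0.001,0,0,0,-0.3],[0,0,-0.001,0,0,0,-0.3],[0,0,-0.001,0,0,0,-0.3]]]'
python3 -m inch '[[[0,0,-0.02,0,0,0,-0.3],[0,0,-0.05,0,0,0,-0.3],[0,0,-0.09,0,0,0,-0.3],[0,0,-0.13,0,0,0,-0.3],[0,0,-0.17,0,0,0,-0.3],[0,0,-0.20,0,0,0,-0.3],[0,0,-0.20,0,0,0,-0.3]]]'
python3 - <<'E'
from h import *
o,w=cam('wrist','w7.png'); o2,s=cam('scene','s7.png'); W=ext('wrist',o);S=ext('scene')
c,sn=np.cos(np.radians(9.66)),np.sin(np.radians(9.66)); O=np.array([.5525,.3365])
st=lambda p:np.round([1000*(c*p[0]+sn*p[1]),1000*(-sn*p[0]+c*p[1])],1)
hsv=cv2.cvtColor(w,cv2.COLOR_BGR2HSV); m=cv2.inRange(hsv,(0,0,0),(180,255,60)); m[330:]=0
n,l,stt,ce=cv2.connectedComponentsWithStats(m)
for i in range(1,n):
    if stt[i][4]>300: print(stt[i],'rear',st(onplane(W,(stt[i][0]+stt[i][2]/2,stt[i][1]),.046)[:2]-O),'front',st(onplane(W,(stt[i][0]+stt[i][2]/2,stt[i][1]+stt[i][3]),.046)[:2]-O))
for n in('knife','knife_blade','shoehorn'):
  for cn,E in(('wrist',W),('scene',S)): print(n,cn,[(np.round(d['pixel']),round(d['conf'],2),st(onplane(E,d['pixel'],.03)[:2]-O)) for d in spotter.look_for(n,cn)])
print(o['position'])
E
```

```text
clock: 10.95
position: [0.4979, 0.3279, 0.0107]
ee_rot: [-0.084, 0.996, -0.0, -0.001]
ft_force: [-0.2, -0.6, 0.9]
grip_width: 0.651
grasp_force: 0.0
clock: 11.65
position: [0.5001, 0.3291, 0.2158]
ee_rot: [-0.084, 0.996, 0.002, 0.002]
ft_force: [0.5, 0.0, 0.0]
grip_width: 0.652
grasp_force: 0.0
[236 297  20  33 426] rear [ 36.  -75.5] front [ 74.  -77.9]
[387 297  20  33 415] rear [36.4 77.7] front [74.5 80.1]
knife wrist [(array([317., 196.]), 0.78, array([-64.1,  -3.5]))]
knife scene [(array([433., 250.]), 0.88, array([-299.4,  -70.9])), (array([243., 148.]), 0.76, array([-482.4, -543.5])), (array([449., 368.]), 0.56, array([-48.4,  -1.4]))]
knife_blade wrist [(array([319., 193.]), 0.97, array([-66.9,  -1.4]))]
knife_blade scene [(array([450., 365.]), 0.79, array([-55.2,  -0.9])), (array([162., 246.]), 0.62, array([-153.1, -581.5])), (array([241., 150.]), 0.58, array([-472.8, -546.2])), (array([432., 249.]), 0.55, array([-303. ,  -73.5]))]
shoehorn wrist []
shoehorn scene [(array([161., 246.]), 0.65, array([-152.1, -582.3]))]
[0.50014383 0.32912679 0.21576448]
```

Run:
```python
from h import *
w=cv2.imread('pics/w7.png'); o=sensors.get_obs(); W=ext('wrist',o)
hsv=cv2.cvtColor(w,cv2.COLOR_BGR2HSV)[90:290,270:370]
b=w[90:290,270:370].astype(int); d=((b.max(2)-b.min(2)<25)&(b.max(2)<110))
v,u=np.nonzero(d); print(len(u))
for y in range(0,200,12):
  q=u[(v>=y)&(v<y+3)]
  print(y+90,(q.min()+270,q.max()+270,len(q)) if len(q) else '')
c,s=np.cos(np.radians(9.66)),np.sin(np.radians(9.66))
T=lambda X:np.array([[.5525+c*x-s*y,.3365+s*x+c*y,z] for x,y,z in np.array(X)/1000.])
print(proj(W,T([(-130,-12,46),(-130,12,46),(-20,-12,46),(-20,12,46)])).round(0))
print(proj(W,T([(-145,-42,14),(-145,42,14)])))
for r_ in (250,262,275,285): print(r_,hsv[r_-90,30:70].tolist()[::4])
yl=cv2.inRange(cv2.cvtColor(w,cv2.COLOR_BGR2HSV),(18,110,60),(35,255,255)); 
for r_ in range(240,360,10): print(r_,np.nonzero(yl[r_,270:380])[0]+270)
```

```text
1887
90 
102 
114 
126 (np.int64(307), np.int64(332), 52)
138 
150 (np.int64(307), np.int64(332), 16)
162 (np.int64(307), np.int64(332), 40)
174 (np.int64(307), np.int64(331), 75)
186 (np.int64(307), np.int64(331), 74)
198 (np.int64(307), np.int64(331), 74)
210 (np.int64(307), np.int64(331), 73)
222 (np.int64(308), np.int64(331), 72)
234 
246 
258 
270 
282 
[[309. 130.]
 [336. 130.]
 [310. 250.]
 [335. 250.]]
[[277.5590368  112.77900421]
 [367.23507615 112.76922096]]
250 [[11, 140, 135], [11, 141, 130], [11, 143, 128], [12, 142, 144], [15, 141, 220], [18, 142, 237], [12, 140, 142], [12, 139, 134], [11, 140, 133], [12, 137, 132]]
262 [[12, 142, 185], [12, 138, 139], [12, 137, 136], [12, 142, 144], [14, 143, 212], [18, 142, 234], [11, 138, 140], [12, 139, 143], [11, 140, 160], [11, 144, 184]]
275 [[12, 143, 194], [12, 140, 138], [11, 143, 134], [11, 138, 144], [15, 147, 212], [18, 142, 236], [11, 136, 142], [11, 140, 162], [11, 143, 159], [12, 146, 191]]
285 [[12, 146, 191], [12, 142, 133], [12, 138, 135], [11, 142, 142], [13, 143, 203], [18, 141, 234], [10, 133, 144], [11, 140, 166], [11, 142, 160], [12, 142, 188]]
240 [307 308 309 310 311 312 313 314 315 316 317 333 347 355]
250 [318 319 320 321]
260 [319 320 321]
270 [280 281 282 283 284 285 320 321 352 354 355 356 357]
280 [280 281 282 283 284 285 286 318 319 320 321 358]
290 [280 281 282 283 284 285 286 319 320 321 343 349 358]
300 [281 282 283 284 285 286 318 319 320 321 347]
310 [281 282 284 285 286 287 318 319 320 321]
320 [282 283 284 285 286 287 318 319 320 321 351 352 357]
330 [282 283 284 285 286 287 318 319 320 321 350 351 353 357]
340 [282 283 284 285 286 287 314 323 336 337 338 339 340 341 347 348]
350 [287 288 289 290 291 292 305 306 315 317 335 336 337 338 339 343 346 347
 350]
```

Run:
```python
from h import *
w=cv2.imread('pics/w7.png')
print([(r,w[r,290].tolist()) for r in range(98,122,2)]); print([(r,w[r,320].tolist()) for r in range(112,134,2)]); print([(r,w[r,300].tolist()) for r in range(246,280,3)])
```

```text
[(98, [81, 116, 187]), (100, [82, 116, 189]), (102, [86, 121, 197]), (104, [84, 122, 197]), (106, [79, 115, 186]), (108, [119, 176, 247]), (110, [138, 208, 254]), (112, [141, 211, 254]), (114, [140, 210, 254]), (116, [142, 213, 254]), (118, [140, 210, 254]), (120, [141, 210, 254])]
[(112, [143, 215, 255]), (114, [141, 214, 254]), (116, [143, 214, 254]), (118, [224, 238, 251]), (120, [249, 253, 254]), (122, [247, 252, 253]), (124, [235, 242, 245]), (126, [70, 71, 73]), (128, [107, 112, 120]), (130, [108, 117, 123]), (132, [111, 116, 121])]
[(246, [81, 117, 182]), (249, [62, 88, 136]), (252, [60, 86, 133]), (255, [61, 85, 131]), (258, [62, 89, 133]), (261, [69, 99, 153]), (264, [88, 128, 197]), (267, [87, 128, 195]), (270, [89, 129, 197]), (273, [88, 126, 195]), (276, [86, 129, 195]), (279, [83, 126, 192])]
```

The stand edge and the handle show the same image offset (about 4–5 rows), so the knife is within about 1 mm of home and centred in the slot. I'll hand in now.

```bash
python3 -c "
from workcell import order
print(order.hand_in())"
```

```text
the job is handed in; nothing more can be done
None
```

The smallest letter knife is back in its stand, with the blade centred in the slot, pushed fully down and within about 1 mm of home; I released it, left the shoehorn alone, and handed the job in at about 12 s of the 38 s allowed.

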